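# Rock the tube block out of the dry-block heater

## Task

In the white dry-block heater, first press the yellow vial cap, which stands proud, fully home. Then take the aluminium block by its black grip and rock it side to side until it comes free of the sprung bars that clamp it, without lifting or tipping the heater (a straight pull would lift the heater along with it) and without disturbing the things around. Finish while still holding the block level and still, just clear above its well.

Things in the scene. Friction and masses are not known exactly. Their poses are not given: they have to be found in the camera images.
- heater: White dry-block heater, 190 (x) x 150 (y) x 60 mm high, 1.6 kg, loose on the counter. Origin: centre of its underside; z up, -x is the side with the control panel. An open well in the middle, 108 (x) x 56 (y) mm, runs from the rim at z = 60 mm down to its floor at z = 30 mm
- bar_left (a point): centre of the sprung copper bar (8 mm thick, 52 mm long) at y = +26 mm, z = 46 mm of the heater; its twin is at y = -26 mm. Each presses on the block with about 18 N. Their friction together exceeds the heater's weight, but largely cancels while the block swings (one side going up, the other down): walk it up 2 to 3 mm a swing. They let go once it has risen about 17 mm
- block: Aluminium tube block, 100 (x) x 44 (y) x 50 mm high, about 0.45 kg, seated in the well, concentric with the heater and with the same axes. Origin: centre of its underside, z up. Room in the well: 6 mm on each long side (bridged by the bars), 4 mm at each end, so it can rock by about 0.2 rad about its x axis. Risen 30 mm, its underside is level with the heater's rim
- block_grip (a point): point on the axis of the block's black grip, which is 26 (x) x 30 (y) x 36 mm high and stands in the middle of the block's top face; the point is 75 mm above the block's underside, 25 mm above its top face and 11 mm below the grip's top
- cap_top (a point): centre of the top face of the yellow cap (19 mm across, 10 mm high), which slides along the block's z axis at block x = -36 mm, y = 0; when home this point is 63 mm above the block's underside. Two vials with white caps at block x = +38 mm are fixed
- cap (a joint): how far the yellow cap stands proud, m: 0 fully home, up to 0.008. It stays where it is left and moves when pushed with more than about 4 N
- dropper_bottle: small brown dropper bottle with a black cap, 31 mm across and 85 mm high, bystander to the right of the heater; origin: centre of its underside
- blue_cup: specimen cup with a blue lid, 63 mm across and 69 mm high, bystander behind the heater; origin: centre of its underside
- saline_bottle: small white bottle with a blue cap, 35 mm across and 78 mm high, bystander to the right of the heater; origin: centre of its underside

How it is judged:
By the outcome, as a careful person would: the job done as asked, in the order asked, and still so for the second after the job is handed in, while the arm keeps its last pose, push and grip.
It also fails if it takes over 51 s, if anything falls off the work surface, if the arm or the gripper's body presses on something with over 40 N, if the wrist force passes 120 N, or if a joint passes its speed limit or range.

## Robot

A 6-joint arm with a two-finger parallel gripper is mounted at the origin on a cart in front of the work surface, level with it; the furniture and walls round the work are solid. World frame = base frame: x ahead of the robot, y to its left, z up, the work surface at z = 0. Lengths are in m, angles in rad, forces in N, time in s.
With the tool pointing down it reaches from about 0.4 to 0.925 m from the base axis. Payload 3.4 kg.
Tool frame: the origin (TCP) lies on the centre line of the jaws, within the pads' length; the fingertips stand 19 mm ahead of it and the grasp point (between the pads) is the TCP; z points along the fingers, y is the line along which they close (so a half turn about z gives the same grasp; the last joint's range is limited). The gripper opens to 85 mm and grips with 20 to 120 N. Pads are 22 mm wide; open, the fingers measure 114 mm over their backs; the gripper's body (76 mm by 85 mm) begins 54 mm behind the grasp point. The pads swing forward as they close: fully open they stand 13 mm farther back than shut.
Start: joints at [1.101, 0.307, 1.506, -0, 1.328, -0.073], TCP at [0.222, 0.531, 0.25] pointing down, gripper open.
Joint ranges: [-3.12, 3.12], [-1.05, 2.28], [0.14, 2.33], [-1.42, 4.57], [0.1, 2.73], [-2.68, 2.68]. Speed limits (rad/s): [2.57, 2.57, 3.14, 3.14, 3.14, 3.14].

## Interface

Orientations are given as a 3x3 rotation matrix whose columns are the frame's x, y, z axes.
In Python, from workcell import * gives the robot as it stands. Calls block until the motion is done:
- move_pose(position, orientation): joint-space move of the TCP to a pose.
- line_to(position, rotation=None, vel=0.15, force_limit=None): straight line of the TCP; rotation=None keeps the orientation; vel is the mean speed in m/s. With force_limit (N) it stops when the force on the tool has changed by that much, and returns True; else False.
- set_joints(angles): joint-space move.
- set_gripper(opening, force=None): finger opening in m; force is the grip in N (None keeps the last); returns when the fingers have stopped.
- wait(seconds).
- inverse_kinematics(position, orientation): joint angles nearest the present ones, or None.
- state(): the state.
- grab_frame(name): name is "side" or "top"; returns a dict with "frame" (480x640x3 uint8, red, green, blue), "range_z" (480x640 float32, m along the optical axis (not along the pixel's ray), 0 where there is no reading), "K" (3x3 intrinsics, pixels), "rvec" (rotation vector, rad) and "tvec" (3), from world to camera coordinates, as OpenCV has them. Camera axes: x right, y down, z forward; pixel columns grow to the right and rows downward; lengths in m; the calibration is good to about 2 mm. A picture is of the moment at which its call begins.
A pose or a line that the arm cannot do raises Unreachable and nothing moves.
- job_done(): hands the job in; it is judged then, once.
The state is a dict: "time": time; "q": joint angles; "joint_velocities": joint speeds; "joint_torque": joint torques, N m; "eef_pos": TCP position; "tool_rot": TCP orientation; "contact_force": force on the tool from outside, world axes, zero at the start; "torque": the same for the moment, N m; "width": finger opening in m; "grasp_force": force on a finger pad.
Only numpy, scipy, OpenCV 4.12 (cv2) and the standard library are available. Lean on these libraries where they do the work, as an engineer would, in place of code of your own. Each camera call takes 0.05 s, during which the arm holds its last target. There are 200 camera calls.

## Working session

There is one attempt and no reset: what is moved stays moved. The work goes in short steps, each a Python script; the robot and the scene stay as the last script left them, time stands still between calls to the robot, and variables do not carry over. Pictures are saved under pics/ and viewed, at most 10 in all, crops included, and the job is handed in when it is done.

```bash
mkdir -p pics; ls
python3 - <<'E'
from workcell import *
import cv2,numpy as np
for n in("side","top"):
    f=grab_frame(n); cv2.imwrite(f"pics/{n}0.png",f["frame"][:,:,::-1]); np.savez(f"{n}0.npz",**f)
    R=cv2.Rodrigues(np.array(f["rvec"]))[0]; print(n,-R.T@np.array(f["tvec"]).ravel(),R[2],f["K"][0][0])
print(state())
E
```

```text
pics
side [ 0.10532708 -0.96971038  0.47239339] [ 0.47266731  0.80712044 -0.35375445] 469.5442716896849
top [ 0.50529204 -0.11000719  1.13946781] [ 0.08204702  0.01941578 -0.99643932] 445.65837801125735
{'time': 0.1, 'q': array([ 1.10153485e+00,  3.07480326e-01,  1.50754232e+00, -1.19653235e-05,
        1.32838678e+00, -7.35174324e-02]), 'joint_velocities': array([-9.59350834e-05, -3.55604381e-03, -4.59420732e-03,  1.83418281e-03,
       -2.69863724e-04, -1.43349653e-03]), 'joint_torque': array([ 5.68538489e-04, -4.58529425e+01, -2.52608246e+01,  1.48534145e-04,
        5.70129720e-03,  3.39493238e-05]), 'eef_pos': array([0.22142884, 0.53001804, 0.24948351]), 'tool_rot': array([[-9.22711055e-01,  3.85491442e-01, -8.11237455e-04],
       [ 3.85492276e-01,  9.22709631e-01, -1.62564162e-03],
       [ 1.21865679e-04, -1.81272327e-03, -9.99998350e-01]]), 'contact_force': array([ 0.16566096, -0.51631339,  0.64192937]), 'torque': array([ 0.0066944 , -0.05782868, -0.02509702]), 'grasp_force': 0.0, 'width': 0.08559789206510061}
```

View pics/side0.png

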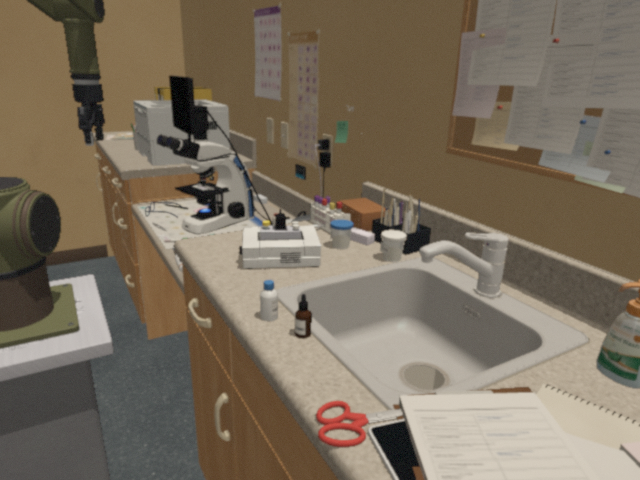

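View pics/top0.png

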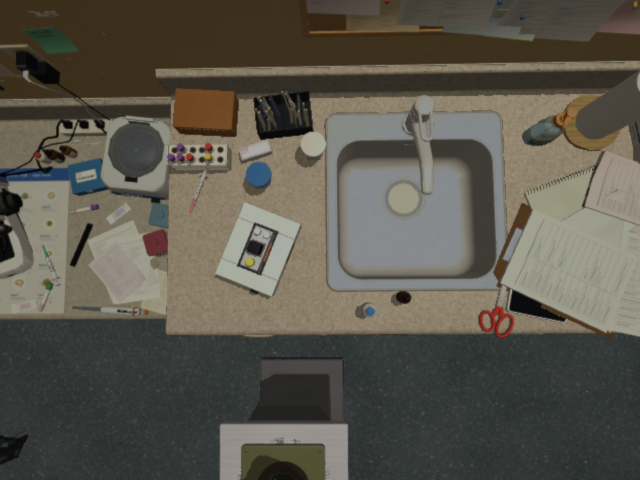

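The top view shows the heater at about (258,249), the yellow cap at (250,262) and the black grip at (256,247). The side view shows the heater at about (281,245), with the bystanders clear of it.

```bash
cat > h.py <<'E'
import numpy as np,cv2
class Cam:
    def __init__(s,f):
        s.K=np.array(f["K"]);s.R=cv2.Rodrigues(np.array(f["rvec"]))[0];s.t=np.array(f["tvec"]).ravel()
        s.C=-s.R.T@s.t;s.im=np.array(f["frame"]);s.d=np.array(f["range_z"])
        s.hsv=cv2.cvtColor(s.im,cv2.COLOR_RGB2HSV)
    def ray(s,uv): return s.R.T@np.linalg.inv(s.K)@np.array([uv[0],uv[1],1.])
    def plane(s,uv,z): r=s.ray(uv);return s.C+r*(z-s.C[2])/r[2]
    def cloud(s):
        v,u=np.mgrid[:480,:640]; p=np.stack([u,v,np.ones_like(u)],-1)@np.linalg.inv(s.K).T*s.d[...,None]
        return (p-s.t)@s.R
    def proj(s,P): p=s.K@(s.R@np.asarray(P)+s.t);return p[:2]/p[2]
def tri(a,ua,b,ub):
    A=np.stack([a.ray(ua),-b.ray(ub)],1);x=np.linalg.lstsq(A,b.C-a.C,rcond=None)[0]
    p,q=a.C+x[0]*a.ray(ua),b.C+x[1]*b.ray(ub);return (p+q)/2,np.linalg.norm(p-q)
E
python3 - <<'E'
from h import *
T,S=Cam(np.load("top0.npz")),Cam(np.load("side0.npz"))
def big(m):
    n,l,st,c=cv2.connectedComponentsWithStats(m.astype(np.uint8));i=1+np.argmax(st[1:,4]);return l==i,c[i],st[i]
def roi(c,x0,x1,y0,y1,m): k=np.zeros((480,640),bool);k[y0:y1,x0:x1]=1;return k&m
for n,c,r in(("top",T,(200,310,195,305)),("side",S,(230,330,210,275))):
    x0,x1,y0,y1=r
    cv2.imwrite(f"pics/{n}c.png",cv2.resize(c.im[y0:y1,x0:x1,::-1],None,fx=5,fy=5,interpolation=cv2.INTER_CUBIC))
h=T.hsv
m,c,st=big(roi(T,235,275,235,275,(h[...,0]>20)&(h[...,0]<35)&(h[...,1]>130)));print("yel top",c,st)
P=T.cloud();print("yel cloud",np.median(P[m],0))
hs=S.hsv
ms,cs,sts=big(roi(S,230,330,210,275,(hs[...,0]>20)&(hs[...,0]<35)&(hs[...,1]>130)));print("yel side",cs,sts)
print(tri(T,c,S,cs))
z=roi(T,200,310,195,305,(P[...,2]>.052)&(P[...,2]<.067))
m,c,st=big(z);pts=P[m];print("rim",st,np.median(pts[:,2]))
xy=np.stack([T.plane((u,v),.06)[:2] for v,u in np.argwhere(m)])
r=cv2.minAreaRect(xy.astype(np.float32)*1000);print("rect mm",r)
g=roi(T,235,275,230,275,P[...,2]>.09);m,c,st=big(g);print("grip",c,st,np.median(P[m],0),T.plane(c,.116))
E
```

```text
yel top [249.43137255 261.68627451] [246 258   8   8  51]
yel cloud [0.54698938 0.06828562 0.09788308]
yel side [266.82142857 222.32142857] [263 220   8   5  28]
(array([0.54923437, 0.06735677, 0.09564682]), np.float64(0.0033057861615540763))
rim [ 215  202   86   94 3777] 0.05870323413810816
rect mm ((581.7703857421875, 54.252685546875), (150.02255249023438, 189.4217987060547), 68.0230712890625)
grip [254.57142857 246.76397516] [247 240  16  15 161] [0.58098241 0.05245755 0.114413  ] [0.58126986 0.05285126 0.116     ]
```

```bash
python3 -c "
import cv2,numpy as np
a=cv2.imread('pics/topc.png');b=cv2.imread('pics/sidec.png');w=max(a.shape[1],b.shape[1])
c=np.vstack([np.pad(x,((0,0),(0,w-x.shape[1]),(0,0))) for x in(a,b)]);s=600/c.shape[0];print(s);cv2.imwrite('pics/c0.png',cv2.resize(c,None,fx=s,fy=s))"
```

```text
0.6857142857142857
```

Everything agrees: the rect is 150 x 189 mm, the heater centre is (0.5818, 0.0543) and its x axis is at -22°. The cap is 37 mm along -x with its top at about 0.096, and the grip top is at 0.114. Next I press the cap.

```bash
cat >> h.py <<'E'
from scipy.spatial.transform import Rotation as Rn
a=np.deg2rad(-22.); XH=np.array([np.cos(a),np.sin(a),0]); YH=np.array([-np.sin(a),np.cos(a),0])
R0=np.stack([-XH,YH,[0,0,-1.]],1); CEN=np.array([.5815,.0538,0])
E
python3 - <<'E'
from workcell import *
from h import *
cap=np.array([.5487,.0675,0])
q=inverse_kinematics(cap+[0,0,.17],R0);print("ik",q)
set_gripper(0.0,60); 
move_pose(cap+[0,0,.17],R0); s=state();print(s["time"],s["width"],s["eef_pos"],s["contact_force"])
line_to(cap+[0,0,.124],vel=.1)
print(line_to(cap+[0,0,.100],vel=.012,force_limit=3));s=state();print("touch",s["time"],s["eef_pos"],s["contact_force"])
print(line_to(cap+[0,0,.100],vel=.01,force_limit=20));s=state();print("home",s["time"],s["eef_pos"],s["contact_force"])
E
```

```text
ik [ 4.59950982e-02  3.50026895e-01  1.66396138e+00 -4.44089210e-16
  1.12760438e+00 -1.14082879e+00]
2.925 -0.00018235711469651966 [0.54868604 0.06839014 0.17018155] [ 0.4803602  -0.68356409  0.43988474]
True
touch 4.3917 [0.54868335 0.06746408 0.11694317] [0.87891376 0.54853726 1.79954854]
True
home 5.2083 [0.54874801 0.06749395 0.11201531] [-0.0792505  -0.59693632  5.59248399]
```

Run:
```python
from workcell import *
from h import *
p=state()["eef_pos"]
print(line_to([p[0],p[1],p[2]-.004],vel=.008,force_limit=18));s=state();print(s["time"],s["eef_pos"],s["contact_force"])
wait(.2);s=state();print(s["eef_pos"],s["contact_force"])
line_to([p[0],p[1],.17],vel=.12)
move_pose([.545,.23,.22],R0)
f=grab_frame("top");np.savez("top1.npz",**f);g=grab_frame("side");np.savez("side1.npz",**g)
T,S=Cam(f),Cam(g);print(state()["time"])
cs=[]
for c,(x0,x1,y0,y1) in((T,(235,275,235,275)),(S,(230,330,210,275))):
    h=c.hsv;m=(h[...,0]>20)&(h[...,0]<35)&(h[...,1]>130);k=np.zeros_like(m);k[y0:y1,x0:x1]=1;m&=k
    n,l,st,ce=cv2.connectedComponentsWithStats(m.astype(np.uint8));i=1+np.argmax(st[1:,4]);cs.append(ce[i]);print(ce[i],st[i],np.median(c.cloud()[l==i],0))
print(tri(T,cs[0],S,cs[1]))
P=T.cloud();m=(P[...,2]>.052)&(P[...,2]<.067);k=np.zeros_like(m);k[195:305,200:310]=1
n,l,st,ce=cv2.connectedComponentsWithStats((m&k).astype(np.uint8));i=1+np.argmax(st[1:,4])
print(cv2.minAreaRect(np.float32([T.plane((u,v),.06)[:2]*1000 for v,u in np.argwhere(l==i)])))
a=cv2.resize(T.im[195:305,190:320,::-1],None,fx=3,fy=3,interpolation=2);b=cv2.resize(S.im[200:280,225:355,::-1],None,fx=3,fy=3,interpolation=2)
cv2.imwrite("pics/c1.png",np.vstack([a,b]))
```

```text
True
5.5667 [0.54871305 0.06747585 0.11200147] [-0.76380136 -0.87419109  5.55484916]
[0.54873531 0.06749156 0.11201889] [-0.34529624  0.11840508  5.33022309]
7.2167
[249.7173913 261.7826087] [246 258   8   8  46] [0.54724759 0.06774504 0.09151158]
[265.86956522 225.34782609] [263 224   7   4  23] [0.54566513 0.06297448 0.09017214]
(array([0.5482921 , 0.06856291, 0.08734645]), np.float64(0.0010115670126950073))
((581.5501098632812, 54.332130432128906), (150.0400848388672, 189.7090301513672), 68.02306365966797)
```

View pics/c1.png

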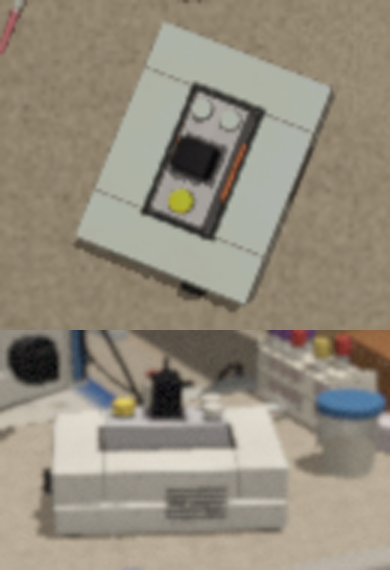

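The picture shows the yellow cap level with the white caps: top crop (181,201), side crop (123,405). It stalled at TCP z 0.112 under 18 N more push, so it is home, and the heater is unmoved. Next is the grasp.

Run:
```python
from workcell import *
from h import *
set_gripper(.06)
move_pose(CEN+[0,0,.17],R0)
print(line_to(CEN+[0,0,.105],vel=.08,force_limit=12));s=state();print(s["time"],s["eef_pos"],s["contact_force"])
set_gripper(0.0,100);wait(.1);s=state();print(s["time"],s["width"],s["grasp_force"],s["eef_pos"],s["contact_force"]@XH,s["contact_force"]@YH,s["contact_force"][2],s["torque"])
```

```text
False
9.5583 [0.58198512 0.05383863 0.10537635] [0.21263812 0.54637703 0.28116369]
10.0417 0.028730614663710036 99.24553871154785 [0.58279521 0.05525437 0.10652057] -1.9155253023349237 5.2542628108156215 5.074819856587873 [ 0.95594657 -0.06253823 -0.05486504]
```

Run:
```python
from workcell import *
from h import *
for d in(.0015,.0025):
    line_to(CEN+[.0003,0,.105]+d*YH,R0,vel=.01);wait(.1);s=state();print(s["time"],d,(s["eef_pos"]-CEN)@XH,(s["eef_pos"]-CEN)@YH,s["eef_pos"][2],s["contact_force"]@XH,s["contact_force"]@YH,s["contact_force"][2],s["torque"]@XH,Rn.from_matrix(s["tool_rot"]@R0.T).as_rotvec()@XH)
```

```text
10.4583 0.0015 0.0006612349481056329 0.002152992057763373 0.10648909531297454 -1.4170129965751754 1.05219861527632 6.781406557161541 0.32109397887356683 0.001421093096123226
10.8083 0.0025 0.0006798659226913896 0.0028670838425605524 0.10649339675032381 -2.0243180652814416 0.3445170927258623 6.952021295581339 0.24126305444646245 0.0009432501257646361
```

```bash
cat >> h.py <<'E'
import json
C2=CEN+.0003*XH+.002*YH+[0,0,.046]; L0=.0605
def swing(wc,t0,r0,t1,r1,n=3,vel=.02):
    fz=[];
    for k in np.linspace(0,1,n+1)[1:]:
        t=t0+(t1-t0)*k;r=r0+(r1-r0)*k;Rt=Rn.from_rotvec(XH*t).as_matrix()
        wc.line_to(C2+Rt@[0,0,L0+r],Rt@R0,vel=vel);s=wc.state();fz.append(round(s["contact_force"][2],1))
    s=wc.state();th=Rn.from_matrix(s["tool_rot"]@R0.T).as_rotvec()@XH
    Rt=s["tool_rot"]@R0.T; L=np.linalg.norm(s["eef_pos"]-C2)
    print(f"t{s['time']:.2f} cmd {t1:.3f} {r1*1e3:.1f} got {th:.3f} {(L-L0)*1e3:.1f} fz {fz} fy {s['contact_force']@YH:.1f} tx {s['torque']@XH:.2f} w {s['width']*1e3:.2f}")
E
python3 - <<'E'
import workcell as wc
from h import *
q=[(0,0),(.1,.0022),(-.1,.0045),(.12,.0068)]
for a,b in zip(q,q[1:]): swing(wc,*a,*b)
f=wc.grab_frame("side");np.savez("side2.npz",**f)
cv2.imwrite("pics/s2.png",cv2.resize(f["frame"][170:280,200:360,::-1],None,fx=4,fy=4,interpolation=2))
E
```

```text
t11.65 cmd 0.100 2.2 got 0.099 2.1 fz [np.float64(-3.0), np.float64(-5.0), np.float64(-5.2)] fy 1.3 tx 0.10 w 27.99
t12.75 cmd -0.100 4.5 got -0.099 4.5 fz [np.float64(-6.6), np.float64(-5.6), np.float64(-7.4)] fy 0.4 tx 0.83 w 27.89
t13.93 cmd 0.120 6.8 got 0.119 6.8 fz [np.float64(-6.6), np.float64(-6.3), np.float64(-6.7)] fy 2.1 tx -0.18 w 28.21
```

View pics/s2.png

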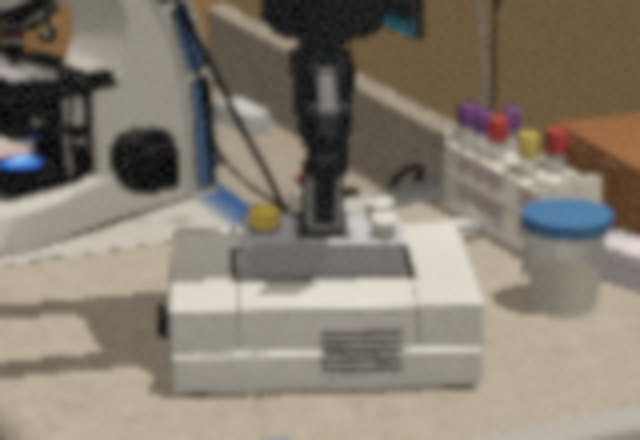

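The block is up in the well, with the yellow cap at (263,217) and the white cap at (384,215), and the heater sits flat. The net upward pull is only about 7 N, so I carry on.

Run:
```python
import workcell as wc
from h import *
q=[(.12,.0068)]+[((-1)**(k+1)*.13,.0068+.0024*(k+1)) for k in range(5)]
for k in range(5): q[k+1]=((-.13 if k%2==0 else .13),.0068+.0024*(k+1))
for a,b in zip(q,q[1:]): swing(wc,*a,*b)
print(q[-1])
```

```text
t15.30 cmd -0.130 9.2 got -0.130 8.8 fz [np.float64(-3.1), np.float64(-5.4), np.float64(-7.6)] fy 0.7 tx 0.87 w 28.29
t16.68 cmd 0.130 11.6 got 0.129 11.5 fz [np.float64(-7.9), np.float64(-5.7), np.float64(-6.0)] fy 1.5 tx -0.42 w 28.53
t18.09 cmd -0.130 14.0 got -0.130 14.4 fz [np.float64(-3.8), np.float64(-6.3), np.float64(-0.1)] fy 0.1 tx 0.37 w 28.54
t19.53 cmd 0.130 16.4 got 0.135 16.9 fz [np.float64(6.3), np.float64(6.0), np.float64(0.6)] fy 10.3 tx 2.15 w 28.51
t21.00 cmd -0.130 18.8 got -0.127 22.5 fz [np.float64(7.3), np.float64(13.5), np.float64(20.1)] fy 3.1 tx 0.74 w 28.82
(-0.13, 0.018799999999999997)
```

Run:
```python
import workcell as wc
from h import *
f=wc.grab_frame("side")
cv2.imwrite("pics/s3.png",cv2.resize(f["frame"][170:280,200:360,::-1],None,fx=4,fy=4,interpolation=2))
s=wc.state();print(s["contact_force"],s["torque"],s["eef_pos"],(s["eef_pos"]-C2)@XH,(s["eef_pos"]-C2)@YH,Rn.from_matrix(s["tool_rot"]@R0.T).as_rotvec())
```

```text
[-4.95136213  4.78499716 20.18016575] [ 1.29356532  1.13091525 -0.07048103] [0.58824774 0.06726521 0.12789042] 0.0009122419995298498 0.01301246951549928 [-0.1187864   0.04372149  0.0005915 ]
```

View pics/s3.png

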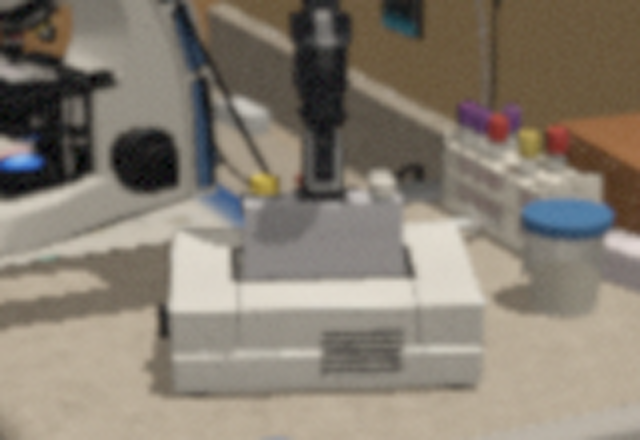

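The heater is flat with its base at (175,390). The block stands well up, with its top edge at about (245–400,200), and is now riding on top of the released bars, which push it upward. I ease it up and watch the force.

Run:
```python
import workcell as wc
from h import *
swing(wc,-.13,.0188,-.13,.0225,n=2)
swing(wc,-.13,.0225,-.10,.0255,n=2)
s=wc.state()["contact_force"][2]
if s<1 and s>-12: swing(wc,-.10,.0255,0,.0275,n=3)
```

```text
t21.55 cmd -0.130 22.5 got -0.130 22.4 fz [np.float64(11.4), np.float64(1.0)] fy 0.8 tx 0.57 w 28.56
t22.05 cmd -0.100 25.5 got -0.100 25.2 fz [np.float64(-6.7), np.float64(-5.5)] fy 0.9 tx 0.15 w 28.73
t22.95 cmd 0.000 27.5 got -0.001 27.5 fz [np.float64(-5.2), np.float64(-4.5), np.float64(-5.0)] fy 0.8 tx -0.01 w 28.33
```

Run:
```python
import workcell as wc
from h import *
swing(wc,0,.0275,0,.037,n=2,vel=.03);wc.wait(.3)
f=wc.grab_frame("side");g=wc.grab_frame("top");np.savez("side4.npz",**f);np.savez("top4.npz",**g)
S=Cam(f);T=Cam(g);s=wc.state();Rt=s["tool_rot"]@R0.T;print(s["time"],s["contact_force"],Rn.from_matrix(Rt).as_rotvec())
b=s["eef_pos"]-[0,0,.0765]
for n,p in(("bottom -x",[-.05,-.022,0]),("bottom +x",[.05,-.022,0]),("top -x",[-.05,-.022,.05]),("top +x",[.05,-.022,.05])):
    w=b+p[0]*XH+p[1]*YH+[0,0,p[2]];u=S.proj(w);print(n,w.round(4),u,(np.array(u)-[200,170])*4)
P=S.cloud(); d=(P-b); m=(abs(d@XH)<.045)&(abs(d@YH+.022)<.012)&(d[...,2]>.008)&(d[...,2]<.042)
q=P[m]; A=np.c_[(q-b)@XH,q[:,2]-b[2],np.ones(len(q))];print("face fit y=ax+bz+c",len(q),np.linalg.lstsq(A,(q-b)@YH,rcond=None)[0])
m=(abs(d@XH)<.045)&(abs(d@YH)<.03)
# top face height both sides, from side cam
for lo,hi in((-.02,-.004),(.004,.02)):
  for x0,x1 in((-.025,-.016),(.016,.026)):
    k=(d@XH>x0)&(d@XH<x1)&(d@YH>lo)&(d@YH<hi)&(d[...,2]>.035)&(d[...,2]<.058);print(lo,x0,k.sum(),np.median(d[k][:,2]) if k.any() else None)
P=T.cloud();m=(P[...,2]>.05)&(P[...,2]<.067);k=np.zeros_like(m);k[195:305,200:310]=1
n,l,st,ce=cv2.connectedComponentsWithStats((m&k).astype(np.uint8));i=1+np.argmax(st[1:,4])
print(cv2.minAreaRect(np.float32([T.plane((u,v),.06)[:2]*1000 for v,u in np.argwhere(l==i)])),np.median(P[l==i][:,2]))
cv2.imwrite("pics/s4.png",cv2.resize(S.im[170:280,200:360,::-1],None,fx=4,fy=4,interpolation=2))
```

```text
t23.57 cmd 0.000 37.0 got 0.000 37.4 fz [np.float64(-4.5), np.float64(-5.4)] fy 0.4 tx 0.01 w 28.15
23.9667 [-3.22936817e-02  1.46561743e-03 -5.85544076e+00] [ 4.55648270e-06  1.91753585e-04 -3.96041292e-05]
bottom -x [0.5279 0.0538 0.0669] [260.56452433 235.96885962] [242.25809732 263.87543848]
bottom +x [0.6206 0.0164 0.0669] [300.58432433 235.1743477 ] [402.33729731 260.69739079]
top -x [0.5279 0.0538 0.1169] [260.1997818 216.8271996] [240.79912721 187.30879841]
top +x [0.6206 0.0164 0.1169] [300.83133637 216.24387567] [403.32534546 184.97550267]
face fit y=ax+bz+c 467 [-0.00273273 -0.00511213 -0.02250609]
-0.02 -0.025 7 0.04923468083925976
-0.02 0.016 11 0.048847875508468766
0.004 -0.025 5 0.04988459140369665
0.004 0.016 9 0.04878376994075072
((576.1544799804688, 40.23771667480469), (120.74649810791016, 189.42230224609375), 68.0599365234375) 0.058789047245123904
```

View pics/s4.png

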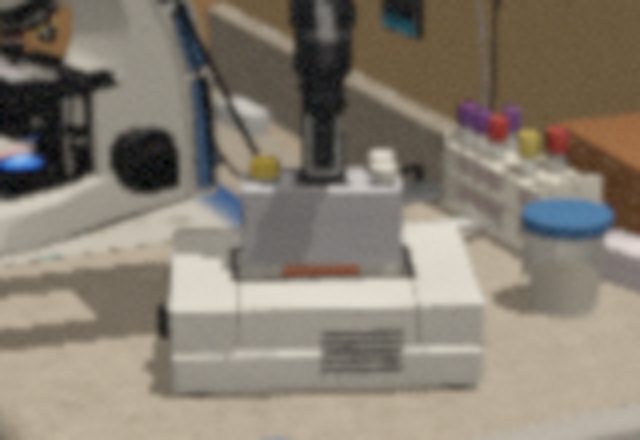

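The block hangs level, with its top edge at (243–403, ~187) and bottom edge at about 262. That matches the prediction to about 1 mm and 5 mrad. The underside is about 6 mm above the rim, the heater sits flat and the cap is home.

```bash
python3 -c "
from workcell import *
wait(.3);s=state();print(s['time'],s['grasp_force'],s['joint_velocities'].round(4));print(job_done())"
```

```text
24.2667 100.96091151237488 [ 0.0004 -0.0006  0.0007  0.0005 -0.0015 -0.0011]
the job is handed in; nothing more can be done
None
```

I pressed the yellow cap home, rocked the block free with the heater staying flat, and handed the job in at 24 s with the block held level and still about 6 mm above the rim.

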